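Pack three parts cartons tight into a shipping tray from its corner

TASK

Pack the blue shipping tray. First push the low brown carton already lying in it square and tight into the tray's far left corner, then lay its twin down in front of it, against it and tight against the left wall, and last press the taller brown carton crosswise into the gap left at the right end; all three must end flat on the tray's floor. Leave everything else on the bench where it is.

Things in the scene. Friction and masses are not known exactly. Their poses are not given: they have to be found in the camera images.
- tray: open blue plastic tray fixed to the bench, 149 x 199 x 40 mm outside, 139 x 189 inside (x, y), walls 5 thick, upright inside, wall tops 34 above the inner floor, floor 6 thick. Origin: centre of its underside, on the bench. +x points to its far wall, +y to its left wall (turned at most 0.25 rad from the robot's axes), z up
- tray_corner (a point): the tray's far left inner corner, on the inner floor: tray frame (69.5, 94.5, 6) mm. Packed full the tray has 3 mm of play: across x two low cartons (68 + 68 of 139), along y a low one and the tall one crosswise (120 + 66 of 189). No finger fits beside the second and third carton, nor between a carton and the wall it must touch: hold them by the top and press them down
- carton_a: low brown parts carton, a solid block 68 x 120 x 40 mm (x, y, z), 0.17 to 0.4 kg; starts loose and skew in the tray, flat, its y within 0.2 rad of the tray's y, 25 mm free beyond each long side. Origin: centre of its underside. Home: tray frame (35.5, 34.5, 6) mm, its y along the tray's y, either way round. Sliding takes 1 to 10 N
- carton_b: twin of carton_a, same size, weight and frame; starts on the bench left of the tray. Home: tray frame (-32.5 to -35.5, 34.5, 6) mm, its y along the tray's y, either way round
- carton_c: taller brown parts carton, a solid block 66 x 110 x 50 mm (x, y, z), 0.2 to 0.45 kg; starts on the bench left of the tray (it and carton_b may swap places). Origin: centre of its underside. Home: tray frame y about -60, z 6 mm, its y along the tray's x, either way round, anywhere along the tray's x
- tape_roll: bystander, loose: roll of brown packing tape lying flat, 116 across, 48 high (mm); origin at the centre of its underside
- blue_cup: bystander, loose: blue plastic cup, 66 across, 82 high, standing (mm); origin at the centre of its underside
- tensioner: bystander, loose: strap tensioner: blue head, black-gripped lever, 62 x 237 x 50 (mm); origin at the centre of its underside
- tape_measure: bystander, loose: teal tape measure, 40 x 91 x 67 (mm); origin at the centre of its underside
- stapler: bystander, loose: teal hand stapler, 36 x 172 x 56 (mm); origin at the centre of its underside

How it is judged:
By the outcome, as a careful person would: the job done as asked, in the order asked, and still so for the second after the job is handed in, with the robot touching nothing.
It also fails if it takes over 72 s, if anything falls off the work surface, if the arm or the gripper's body presses on something with over 40 N, if the wrist force passes 120 N, or if a joint passes its speed limit or range.

ROBOT

A 6-joint arm with a two-finger parallel gripper is mounted at the origin on a cart in front of the work surface, level with it; the furniture and walls round the work are solid. World frame = base frame: x ahead of the robot, y to its left, z up, the work surface at z = 0. Lengths are in mm, angles in rad, forces in N, time in s.
With the tool pointing down it reaches from about 275 to 750 mm from the base axis. Payload 10.2 kg.
Tool frame: the origin (TCP) lies at the very end of the fingers, on their centre line; the grasp point (between the pads) lies 19 mm behind it; z points along the fingers, y is the line along which they close (so a half turn about z gives the same grasp; the last joint's range is limited). The gripper opens to 88 mm and grips with 3 to 60 N. Pads are 18 mm wide; open, the fingers measure 123 mm over their backs; the gripper's body (75 mm by 187 mm) begins 45 mm behind the grasp point.
Start: joints at [0.99, 0.313, 1.498, -0, 1.331, -0.223], TCP at [183.875, 491.753, 238.72] pointing down, gripper open.
Joint ranges: [-2.94, 2.94], [-0.97, 2.17], [0.19, 2.56], [-1.23, 4.37], [0.02, 3.11], [-2.88, 2.88]. Speed limits (rad/s): [2.39, 2.39, 3.01, 3.14, 3.14, 3.14].

INTERFACE

Orientations are given as a unit quaternion [w, x, y, z].
In Python, from workcell import * gives the robot as it stands. The module is installed in compiled form; this text tells all that it offers.
- The arm moves only by the tool arm_command, never from a script. Its argument "commands" is a list of rows, each an object of numbers: "fingers": the gripper's target within -1 to 1 (shut at 1, half-way at 0, fully open at -1); "x", "y", "z": the shift along the tool's x, y, z in mm; "ax", "ay", "az": the turn, a rotation vector about the tool's x, y, z in degrees. In form: [{"fingers": .., "x": .., "y": .., "z": .., "ax": .., "ay": .., "az": ..}, ...]. A call has 1 to 12 rows; each row is the pose to reach, as a shift and turn from the pose commanded when the call began, along the tool's axes at that moment; what a row does not reach only later rows make up. A row lasts 1/10 s, in which the tool goes at most 50 mm and 8.59 degrees, less where a joint would pass 70% of its speed; a pose out of reach is approached as far as the arm can. A call with a gripper value outside its range is refused whole. The fingers move at their own pace and stop on an object; "newtons" is the grip in N (left out, the last holds). Time passes only in rows, so rows that repeat a pose let the fingers close. It gives the time, the measured TCP pose, the force, the opening and the grip force at its end, in the units of the state.
- read_state(): the state, without advancing time (a new reading comes with each control period).
- read_camera(name): name is "scene" or "side" or "wrist"; returns (picture, depth): 420x560x3 uint8, red, green, blue; 420x560 float32, mm along the optical axis (not along the pixel's ray), 0 where there is no reading.
- calibration(name): a dict with "K" (3x3 intrinsics, pixels), "xyz" and "attitude" of the camera in the world. Camera axes: x right, y up, looking along -z (the intrinsics and any distortion apply to the point x, -y, -z); pixel columns grow to the right and rows downward; lengths in mm; the calibration is good to about 2 mm. A picture is of the moment at which its call begins: read the wrist's pose just before it. calibration takes no time and is no camera call; for the wrist camera it gives the pose at the moment of the call.
- hand_in(): hands the job in; it is judged then, once.
The state is a dict: "time_s": time; "joints": joint angles; "dq": joint speeds; "joint_torque": joint torques, N m; "position": TCP position; "eef_rot": TCP orientation; "force": force on the tool from outside, world axes, zero at the start; "torque": the same for the moment, N m; "width": finger opening in mm; "gripper_force": force on a finger pad.
Only numpy, scipy, OpenCV 4.12 (cv2) and the standard library are available. Lean on these libraries where they do the work, as an engineer would, in place of code of your own. Each camera call takes 0.05 s, during which the arm holds its last target. There are 200 camera calls.

## Working session

There is one attempt and no reset: what is moved stays moved. The work goes in short steps, Python scripts to look and compute and a tool call to move; the robot and the scene stay as the last step left them, time stands still between calls to the robot, and variables do not carry over. Pictures are saved under pics/ and viewed, at most 10 in all, crops included, and the job is handed in when it is done.

Besides the shell and the picture viewer there is one more tool, called after "Call:" as a command line: name --argument value ..., lists and objects as JSON in quotes. arm_command: Moves the arm, as the interface text tells. Its arguments: {"type":"object","properties":{"commands":{"type":"array"},"newtons":{"type":"number"}},"required":["commands"]}

```bash
mkdir -p pics; cat > h.py <<'E'
from workcell import *
import numpy as np, cv2
from scipy.spatial.transform import Rotation as R
def rot(q): 
    q=np.asarray(q,float)
    return R.from_quat([q[1],q[2],q[3],q[0]]).as_matrix() if q.size==4 else q
def cloud(name):
    c=calibration(name); im,d=read_camera(name)
    K=np.array(c["K"]); v,u=np.mgrid[0:420,0:560]
    pts=np.stack([(u-K[0,2])/K[0,0]*d,-(v-K[1,2])/K[1,1]*d,-d],-1)
    P=pts@rot(c["attitude"]).T+np.array(c["xyz"]); P[d==0]=np.nan
    return im,P
def save(im,n): cv2.imwrite("pics/"+n,cv2.cvtColor(im,cv2.COLOR_RGB2BGR))
E
python3 - <<'E'
from h import *
s=read_state(); print(s)
for n in("scene","side","wrist"): print(n,calibration(n))
a,P=cloud("scene"); b,Q=cloud("side")
np.savez("s.npz",a=a,P=P,b=b,Q=Q)
save(a,"scene0.png")
save(b,"side0.png")
E
```

```text
{'time_s': 0.0, 'joints': array([ 9.89624056e-01,  3.13448511e-01,  1.49849819e+00, -7.95970852e-06,
        1.33101740e+00, -2.23385794e-01]), 'dq': array([-4.62832789e-05,  5.03893633e-04, -4.95588161e-05, -6.58123581e-04,
       -1.26242982e-03, -9.95267311e-04]), 'joint_torque': array([-5.35128174e-05, -4.02199709e+01, -2.52274436e+01,  6.94464147e-02,
        3.51676543e-02, -1.02806034e-04]), 'position': array([183.70736063, 491.5159898 , 238.13884141]), 'eef_rot': array([-2.64914598e-04,  1.77939609e-01,  9.84041170e-01, -6.32494747e-04]), 'force': array([ 0.65080753, -1.27892179, -0.60586293]), 'torque': array([-0.03737847, -0.0012406 , -0.0256626 ]), 'gripper_force': 0.0, 'width': 88.4585929379162}
scene {'K': array([[426.9664163 ,   0.        , 274.71201351],
       [  0.        , 426.9664163 , 203.41240297],
       [  0.        ,   0.        ,   1.        ]]), 'xyz': array([-174.40667831, -297.57988725, 1020.60953384]), 'attitude': array([ 0.82927182,  0.31978753, -0.17483724, -0.42364623])}
side {'K': array([[465.98657739,   0.        , 281.08662324],
       [  0.        , 465.98657739, 211.40174323],
       [  0.        ,   0.        ,   1.        ]]), 'xyz': array([ -82.33986772, 1233.50861915,  964.2325231 ]), 'attitude': array([-0.24520036, -0.12236434,  0.42374291,  0.86333406])}
wrist {'K': array([[373.72527506,   0.        , 276.98187519],
       [  0.        , 373.72527506, 207.74455794],
       [  0.        ,   0.        ,   1.        ]]), 'xyz': array([104.51343304, 520.47451947, 385.07906515]), 'attitude': array([ 0.81094168, -0.13456957, -0.09268402,  0.561849  ])}
```

View pics/scene0.png

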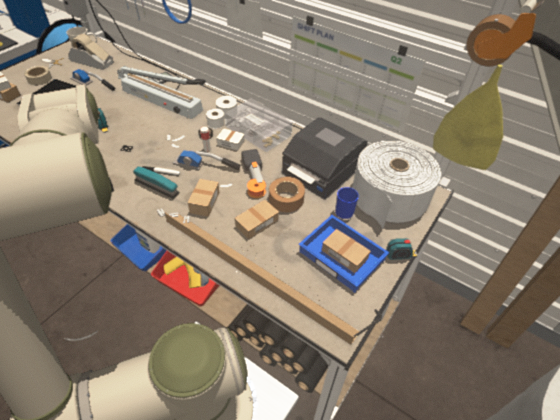

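View pics/side0.png

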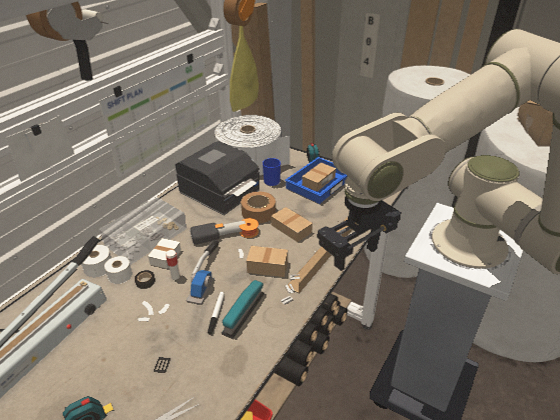

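The scene picture shows the tray at (343,252) with carton_a in it, and cartons on the bench at (257,219) and (204,197). The tape roll is at (287,193), the cup at (347,203), the tape measure at (399,248) and the stapler at (156,180). The side picture agrees.

```bash
cat >> h.py <<'E'
def toprect(P,m,z0,z1):
    "min-area rect of the points of P in mask m within z0..z1"
    z=P[...,2]; k=m&(z>z0)&(z<z1)
    k=cv2.morphologyEx(k.astype(np.uint8),cv2.MORPH_OPEN,np.ones((3,3)))
    n,l,st,_=cv2.connectedComponentsWithStats(k)
    if n<2: return None
    i=1+np.argmax(st[1:,4]); q=P[l==i]
    return cv2.minAreaRect(q[:,:2].astype(np.float32)),np.median(q[:,2]),len(q)
def box(P,u0,u1,v0,v1):
    m=np.zeros(P.shape[:2],bool); m[v0:v1,u0:u1]=1; return m
E
python3 - <<'E'
from h import *
f=np.load("s.npz"); a,P,b,Q=f["a"],f["P"],f["b"],f["Q"]
for n,A,S,bx in(("scene",a,P,dict(mid=(228,284,195,242),left=(183,225,172,222),tray=(295,392,215,290))),("side",b,Q,dict(mid=(268,316,203,242),left=(242,292,242,282),tray=(284,350,155,202)))):
    hsv=cv2.cvtColor(A,cv2.COLOR_RGB2HSV)
    for k,v in bx.items():
        m=box(S,*v)
        br=(hsv[...,0]<25)
        bl=(hsv[...,0]>100)&(hsv[...,0]<130)&(hsv[...,1]>120)
        print(n,k,toprect(S,m&(br if k!="tray" else br),30,70))
        if k=="tray":print("  walls",toprect(S,m&bl,32,60),toprect(S,m&bl,-10,60))
for n,(u,v) in dict(cup=(347,195),tape=(287,183),meas=(400,243),stap=(156,178),tens=(210,158),rail=(270,270),railend=(350,330)).items(): print(n,P[v,u].round())
E
```

```text
scene mid (((502.07830810546875, 230.76922607421875), (71.67549133300781, 121.99360656738281), 76.19416046142578), np.float64(39.84018022498702), 732)
scene left (((472.0493469238281, 418.7337646484375), (114.6786117553711, 68.30741119384766), 22.139116287231445), np.float64(49.51696066512284), 648)
scene tray (((553.6231689453125, -50.69590377807617), (120.18531036376953, 73.03446197509766), 84.31348419189453), np.float64(45.54359053502611), 938)
  walls (((528.2623291015625, -130.97674560546875), (68.31227111816406, 171.81130981445312), 59.42317199707031), np.float64(39.20739769649197), 246) (((558.6395874023438, -46.13697814941406), (204.39305114746094, 174.8535919189453), 82.47987365722656), np.float64(7.890243308864797), 1198)
side mid (((503.1636047363281, 231.885498046875), (75.00714111328125, 123.8910140991211), 75.27366638183594), np.float64(37.648953956070955), 557)
side left (((472.0694580078125, 420.8732604980469), (109.92823791503906, 72.3282699584961), 22.949724197387695), np.float64(47.64800253124497), 755)
side tray (((554.8907470703125, -49.89031982421875), (131.8450927734375, 73.43531036376953), 84.54350280761719), np.float64(43.00288415349269), 425)
  walls (((630.1795654296875, 40.48405075073242), (10.803868293762207, 29.715173721313477), 31.13731575012207), np.float64(36.71159883058942), 19) (((567.9085693359375, -44.555152893066406), (210.94068908691406, 197.658447265625), 82.3392105102539), np.float64(22.76220832649892), 861)
cup [735.  45.  48.]
tape [672. 233.  41.]
meas [ 647. -173.   60.]
stap [424. 576.  58.]
tens [645. 547.   3.]
rail [388.  95.  -1.]
railend [ 359. -178.    2.]
```

```bash
cat >> h.py <<'E'
def yaw(T): return np.degrees(np.arctan2(T[1,1],T[0,1]))   # heading of tool y
def go(x,y,z,yw,frm=None):
    "shift/turn in tool axes to TCP (x,y,z), tool y heading yw deg, pointing down"
    s=read_state(); T=rot(s["eef_rot"]); p=s["position"] if frm is None else frm
    c,n=np.cos(np.radians(yw)),np.sin(np.radians(yw))
    G=np.array([[-n,c,0],[c,n,0],[0,0,-1.]])   # columns: x=(-n,c), y=(c,n), z down
    d=T.T@(np.array([x,y,z])-p); r=np.degrees(R.from_matrix(T.T@G).as_rotvec())
    print("xyz",d.round(1),"axyz",r.round(2)," now yaw %.2f pos"%yaw(T),p.round(1),"F",s["force"].round(1),"w %.1f t %.2f"%(s["width"],s["time_s"]))
E
python3 - <<'E'
from h import *
c=calibration("wrist");A=rot(c["attitude"]);T=rot(read_state()["eef_rot"])
print("cam in tool",T.T@(np.array(c["xyz"])-read_state()["position"]),"axes",(T.T@A).round(3))
go(520,-45,300,82.5)
E
```

```text
cam in tool [  84.37448891   -0.81881638 -146.87196717] axes [[-0.001  0.947  0.323]
 [ 1.     0.001  0.   ]
 [-0.     0.323 -0.947]]
xyz [-502.8 -384.9  -61.5] axyz [ -0.06  -0.02 -13.  ]  now yaw 69.50 pos [183.8 491.6 238.3] F [-0.7  0.5 -0.9] w 88.2 t 0.10
```

Call:
arm_command --commands '[{"x": -42,"y": -32,"z": 0,"az": -1},{"x": -84,"y": -64,"z": 0,"az": -2},{"x": -126,"y": -96,"z": 0,"az": -3},{"x": -168,"y": -128,"z": 0,"az": -4},{"x": -210,"y": -160,"z": 0,"az": -5},{"x": -252,"y": -192,"z": 0,"az": -6},{"x": -294,"y": -224,"z": 0,"az": -8},{"x": -336,"y": -257,"z": 0,"az": -9},{"x": -378,"y": -290,"z": 0,"az": -10},{"x": -420,"y": -322,"z": 0,"az": -11},{"x": -462,"y": -354,"z": 0,"az": -12},{"x": -503,"y": -385,"z": 0,"az": -13}]'

```text
invalid input
```

```bash
python3 - <<'E'
from h import *
go(530,-45,200,82.5)
E
```

```text
xyz [-512.2 -381.3   38.5] axyz [ -0.06  -0.02 -13.  ]  now yaw 69.50 pos [183.8 491.6 238.3] F [-0.7  0.5 -0.9] w 88.2 t 0.10
```

Call:
arm_command --commands '[{"fingers": 1,"x": -250,"y": -190,"z": 10,"ax": 0,"ay": 0,"az": -6},{"fingers": 1,"x": -250,"y": -190,"z": 10,"ax": 0,"ay": 0,"az": -6},{"fingers": 1,"x": -250,"y": -190,"z": 10,"ax": 0,"ay": 0,"az": -6},{"fingers": 1,"x": -250,"y": -190,"z": 10,"ax": 0,"ay": 0,"az": -6},{"fingers": 1,"x": -250,"y": -190,"z": 10,"ax": 0,"ay": 0,"az": -6},{"fingers": 1,"x": -512,"y": -381,"z": 38,"ax": 0,"ay": 0,"az": -13},{"fingers": 1,"x": -512,"y": -381,"z": 38,"ax": 0,"ay": 0,"az": -13},{"fingers": 1,"x": -512,"y": -381,"z": 38,"ax": 0,"ay": 0,"az": -13},{"fingers": 1,"x": -512,"y": -381,"z": 38,"ax": 0,"ay": 0,"az": -13},{"fingers": 1,"x": -512,"y": -381,"z": 38,"ax": 0,"ay": 0,"az": -13},{"fingers": 1,"x": -512,"y": -381,"z": 38,"ax": 0,"ay": 0,"az": -13},{"fingers": 1,"x": -512,"y": -381,"z": 38,"ax": 0,"ay": 0,"az": -13}]' --newtons 30

```text
time_s: 1.3
position: [506.5, -9.5, 203.8]
eef_rot: [-0.0, 0.066, 0.998, 0.0]
force: [0.4, 0.2, -0.0]
width: 0.4
gripper_force: 0.0
```

```bash
python3 - <<'E'
from h import *
go(530,-45,200,82.5)
E
```

```text
xyz [-27.9 -32.1   3.8] axyz [ 0.01 -0.02 -0.02]  now yaw 82.48 pos [506.5  -9.5 203.8] F [ 0.4  0.2 -0. ] w 0.4 t 1.30
```

Call:
arm_command --commands '[{"fingers": 1,"x": -28,"y": -32,"z": 4,"ax": 0,"ay": 0,"az": 0},{"fingers": 1,"x": -28,"y": -32,"z": 4,"ax": 0,"ay": 0,"az": 0},{"fingers": 1,"x": -28,"y": -32,"z": 4,"ax": 0,"ay": 0,"az": 0}]'

```text
time_s: 1.6
position: [529.2, -43.1, 199.5]
eef_rot: [-0.001, 0.066, 0.998, 0.0]
force: [0.2, 0.0, 0.2]
width: 0.5
gripper_force: 0.0
```

```bash
cat >> h.py <<'E'
def look(n):
    im,P=cloud("wrist"); np.savez("w.npz",im=im,P=P); save(im,n); return im,P
E
python3 - <<'E'
from h import *
go(530,-45,200,82.5)
im,P=look("w1.png")
E
```

```text
xyz [-1.  -1.7 -0.5] axyz [ 0.03 -0.09 -0.07]  now yaw 82.43 pos [529.2 -43.1 199.5] F [0.2 0.  0.2] w 0.5 t 1.60
```

View pics/w1.png

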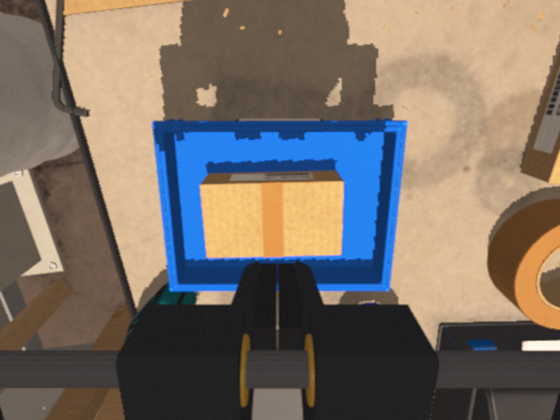

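Tray rim spans (155–405, 120–290), carton_a (203–343, 172–258), slightly skew; closed fingertips at (277,265).

```bash
cat >> h.py <<'E'
def tray_fit(im,P):
    h=cv2.cvtColor(im,cv2.COLOR_RGB2HSV)
    bl=(h[...,0]>100)&(h[...,0]<128)&(h[...,1]>150)
    k=bl&(P[...,2]>36)&(P[...,2]<44)&(np.hypot(P[...,0]-560,P[...,1]+45)<150)
    q=P[k][:,:2].astype(np.float32); return cv2.minAreaRect(q),np.median(P[k][:,2]),len(q)
def brown(im,P,z0,z1,c,r):
    h=cv2.cvtColor(im,cv2.COLOR_RGB2HSV)
    return toprect(P,(h[...,0]<25)&(h[...,2]>60)&(np.hypot(P[...,0]-c[0],P[...,1]-c[1])<r),z0,z1)
E
python3 - <<'E'
from h import *
f=np.load("w.npz");im,P=f["im"],f["P"]
r,z,n=tray_fit(im,P); print(r,z,n)
print(brown(im,P,40,52,(555,-50),110))
# robust per-edge: rim points in tray frame
t=np.radians(r[2]); 
k=(P[...,2]>36)&(P[...,2]<44)&(np.hypot(P[...,0]-560,P[...,1]+45)<150)
h=cv2.cvtColor(im,cv2.COLOR_RGB2HSV);k&=(h[...,0]>100)&(h[...,0]<128)&(h[...,1]>150)
q=P[k][:,:2]-r[0]
e=np.array([np.cos(t),np.sin(t)]);g=np.array([-e[1],e[0]]);a,b=q@e,q@g
for nm,m,u,w in(("a+",a>88,a,b),("a-",a<-88,a,b),("b+",b>62,b,a),("b-",b<-62,b,a)):
    s=np.polyfit(w[m],u[m],1); print(nm,m.sum(),s,np.percentile(u[m],[2,50,98]))
E
```

```text
((552.7432250976562, -45.511024475097656), (206.45835876464844, 157.01141357421875), 82.16678619384766) 40.03986201697353 7135
(((556.9114379882812, -51.60908889770508), (119.50439453125, 68.65571594238281), 83.76360321044922), np.float64(46.899253284345036), 10492)
a+ 1947 [-3.95228164e-03  9.74886586e+01] [ 89.67960022  97.292398   102.68504412]
a- 1779 [-6.48393428e-04 -9.70324116e+01] [-101.90120778  -96.93926401  -89.34239568]
b+ 2936 [2.88516245e-03 7.30271425e+01] [64.20429706 73.30714498 77.64877899]
b- 1456 [ 2.30979780e-03 -7.20969019e+01] [-78.05665818 -71.59967033 -63.61708589]
```

```bash
cat >> h.py <<'E'
O=np.array([551.9,-45.2]);TY=82.3
def tr(x,y):
    t=np.radians(TY-90);return O+x*np.array([np.cos(t),np.sin(t)])+y*np.array([-np.sin(t),np.cos(t)])
def inv(p):
    t=np.radians(TY-90);d=np.asarray(p[:2])-O;return np.array([d@[np.cos(t),np.sin(t)],d@[-np.sin(t),np.cos(t)]])
E
python3 - <<'E'
from h import *
print(inv((556.9,-51.6)))
go(556.9,-51.6,75,-6.2)
E
```

```text
[ 5.81242759 -5.67236155]
xyz [-29.   -5.6 124.8] axyz [-3.00e-02 -6.00e-02  8.87e+01]  now yaw 82.50 pos [529.  -42.4 199.9] F [-1.1  0.7 -0.8] w 0.6 t 1.65
```

Call:
arm_command --commands '[{"fingers": -0.77,"x": -29,"y": -6,"z": 50,"ax": 0,"ay": 0,"az": 88.7},{"fingers": -0.77,"x": -29,"y": -6,"z": 50,"ax": 0,"ay": 0,"az": 88.7},{"fingers": -0.77,"x": -29,"y": -6,"z": 50,"ax": 0,"ay": 0,"az": 88.7},{"fingers": -0.77,"x": -29,"y": -6,"z": 50,"ax": 0,"ay": 0,"az": 88.7},{"fingers": -0.77,"x": -29,"y": -6,"z": 50,"ax": 0,"ay": 0,"az": 88.7},{"fingers": -0.77,"x": -29,"y": -6,"z": 50,"ax": 0,"ay": 0,"az": 88.7},{"fingers": -0.77,"x": -29,"y": -6,"z": 80,"ax": 0,"ay": 0,"az": 88.7},{"fingers": -0.77,"x": -29,"y": -6,"z": 100,"ax": 0,"ay": 0,"az": 88.7},{"fingers": -0.77,"x": -29,"y": -6,"z": 125,"ax": 0,"ay": 0,"az": 88.7},{"fingers": -0.77,"x": -29,"y": -6,"z": 125,"ax": 0,"ay": 0,"az": 88.7},{"fingers": -0.77,"x": -29,"y": -6,"z": 125,"ax": 0,"ay": 0,"az": 88.7},{"fingers": -0.77,"x": -29,"y": -6,"z": 125,"ax": 0,"ay": 0,"az": 88.7}]' --newtons 20

```text
time_s: 2.85
position: [557.1, -51.3, 75.5]
eef_rot: [0.0, 0.744, 0.668, 0.0]
force: [-0.0, 0.1, 0.5]
width: 78.2
gripper_force: 0.0
```

```bash
python3 - <<'E'
from h import *
go(556.9,-51.6,17,-6.2)
im,P=look("w2.png")
z=P[...,2]
print(tray_fit(im,P)); print(brown(im,P,40,52,(555,-50),110))
E
```

```text
xyz [-0.4 -0.2 58.5] axyz [ 0.   -0.    0.08]  now yaw -6.12 pos [557.1 -51.3  75.5] F [-0.   0.1  0.5] w 78.2 t 2.85
(((581.6922607421875, -47.253334045410156), (209.22499084472656, 212.95639038085938), 82.7920913696289), np.float64(40.00617113018322), 17261)
(((557.119140625, -51.400272369384766), (120.65597534179688, 67.8838882446289), 83.82701873779297), np.float64(46.903257067352484), 27936)
```

View pics/w2.png

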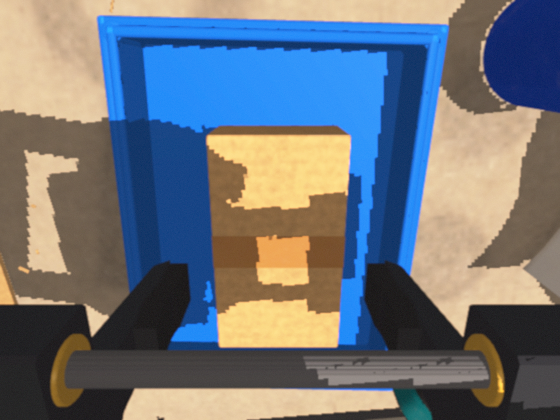

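The open fingers at (175,290) and (385,290) straddle the carton (208–350, 128–345), with tray floor free on both sides. Descend and grip.

Call:
arm_command --commands '[{"fingers": -0.77,"x": 0,"y": 0,"z": 30,"ax": 0,"ay": 0,"az": 0},{"fingers": -0.77,"x": 0,"y": 0,"z": 50,"ax": 0,"ay": 0,"az": 0},{"fingers": -0.77,"x": 0,"y": 0,"z": 58,"ax": 0,"ay": 0,"az": 0},{"fingers": -0.4,"x": 0,"y": 0,"z": 58,"ax": 0,"ay": 0,"az": 0},{"fingers": 0,"x": 0,"y": 0,"z": 58,"ax": 0,"ay": 0,"az": 0},{"fingers": 0,"x": 0,"y": 0,"z": 58,"ax": 0,"ay": 0,"az": 0},{"fingers": 0,"x": 0,"y": 0,"z": 58,"ax": 0,"ay": 0,"az": 0}]' --newtons 15

```text
time_s: 3.6
position: [557.6, -52.6, 17.7]
eef_rot: [0.0, 0.744, 0.668, 0.0]
force: [0.9, -0.5, -0.1]
width: 67.8
gripper_force: 15.0
```

```bash
python3 - <<'E'
from h import *
go(*tr(16,32),17,-7.7)
E
```

```text
xyz [38.3 10.4  0.7] axyz [0.04 0.01 1.51]  now yaw -6.19 pos [557.6 -52.6  17.7] F [ 0.9 -0.5 -0.1] w 67.8 t 3.60
```

Call:
arm_command --commands '[{"fingers": 0,"x": 5,"y": 3,"z": 0.5,"ax": 0,"ay": 0,"az": 1.5},{"fingers": 0,"x": 13,"y": 6,"z": 0.5,"ax": 0,"ay": 0,"az": 1.5},{"fingers": 0,"x": 21,"y": 8,"z": 0.5,"ax": 0,"ay": 0,"az": 1.5},{"fingers": 0,"x": 29,"y": 8,"z": 0.5,"ax": 0,"ay": 0,"az": 1.5},{"fingers": 0,"x": 35,"y": 8,"z": 0.5,"ax": 0,"ay": 0,"az": 1.5},{"fingers": 0,"x": 39,"y": 8,"z": 0.5,"ax": 0,"ay": 0,"az": 1.5},{"fingers": 0,"x": 42,"y": 8,"z": 0.5,"ax": 0,"ay": 0,"az": 1.5},{"fingers": 0,"x": 42,"y": 8,"z": 0.5,"ax": 0,"ay": 0,"az": 1.5}]'

```text
time_s: 4.4
position: [570.9, -12.9, 17.7]
eef_rot: [0.002, 0.753, 0.659, -0.0]
force: [-1.3, -10.4, 4.8]
width: 67.9
gripper_force: 15.0
```

```bash
python3 - <<'E'
from h import *
go(*tr(16,34.5),17,-7.7); print(inv(read_state()["position"]))
E
```

```text
xyz [-0.   1.5  0.7] axyz [0.16 0.16 0.08]  now yaw -7.62 pos [570.9 -12.9  17.7] F [ -1.3 -10.4   4.8] w 67.9 t 4.40
[14.47964876 34.52810367]
```

Call:
arm_command --commands '[{"fingers": -0.64,"x": 40.5,"y": 0,"z": 0,"ax": 0,"ay": 0,"az": 0},{"fingers": -0.64,"x": -2,"y": 0,"z": 0,"ax": 0,"ay": 0,"az": 0},{"fingers": -0.64,"x": -2,"y": 0,"z": -25,"ax": 0,"ay": 0,"az": 0},{"fingers": -0.64,"x": -2,"y": 0,"z": -45,"ax": 0,"ay": 0,"az": 0},{"fingers": 1,"x": -2,"y": -57,"z": -45,"ax": 0,"ay": 0,"az": 0},{"fingers": 1,"x": -2,"y": -57,"z": -45,"ax": 0,"ay": 0,"az": 0},{"fingers": 1,"x": -2,"y": -57,"z": -45,"ax": 0,"ay": 0,"az": 0},{"fingers": 1,"x": -2,"y": -57,"z": -45,"ax": 0,"ay": 0,"az": 0},{"fingers": 1,"x": -2,"y": -57,"z": -45,"ax": 0,"ay": 0,"az": 0},{"fingers": 1,"x": -2,"y": -57,"z": -45,"ax": 0,"ay": 0,"az": 0}]'

```text
time_s: 5.4
position: [513.9, -6.2, 61.6]
eef_rot: [0.0, 0.753, 0.658, 0.0]
force: [0.4, 1.4, -0.3]
width: 26.1
gripper_force: 0.0
```

```bash
python3 - <<'E'
from h import *
go(*tr(-43,33),17,-7.7); print(inv(read_state()["position"]))
E
```

```text
xyz [-0.6 -0.2 44.6] axyz [0.03 0.   0.  ]  now yaw -7.70 pos [513.9  -6.2  61.6] F [ 0.4  1.4 -0.3] w 26.1 t 5.40
[-42.84540469  33.5659539 ]
```

I mistyped the first row (x 40.5), so I'll check what it did before going on.

```bash
python3 - <<'E'
from h import *
im,P=cloud("scene"); save(im,"s1.png")
h=cv2.cvtColor(im,cv2.COLOR_RGB2HSV)
r=brown(im,P,40,56,(560,-30),110); print(r, inv(r[0][0]))
im,P=look("w3.png")
r=brown(im,P,40,52,(565,-30),120); print(r, inv(r[0][0])); s=read_state();print(s["force"],s["width"],inv(s["position"]))
cv2.imwrite("pics/c3.png",np.hstack([cv2.imread("pics/w3.png"),cv2.resize(cv2.imread("pics/s1.png")[190:310,270:430],(560,420))])[::1])
c=cv2.imread("pics/c3.png");cv2.imwrite("pics/c3.png",cv2.resize(c,(800,300)))
E
```

```text
(((563.415283203125, -37.2010383605957), (68.67140197753906, 69.4224853515625), 83.00379943847656), np.float64(45.8451233755909), 415) [10.33970184  9.46972547]
(((572.0457763671875, 5.419990539550781), (83.88703155517578, 68.82183837890625), 81.70402526855469), np.float64(46.92841748094011), 24101) [13.18174649 52.86281592]
[-0.53080581 -0.1023171  -0.11011617] 18.41973504516186 [-43.18734451  33.54197529]
```

View pics/c3.png

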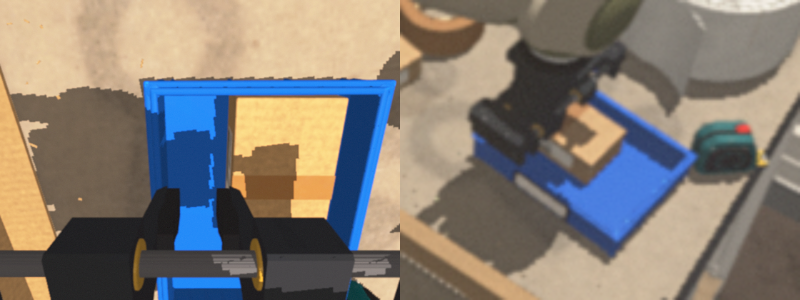

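The carton lies flat against the left wall, its near face at (230,95–190) in the left half. Nothing was displaced. Descend and push it to the far wall.

Call:
arm_command --commands '[{"fingers": 1,"x": 0,"y": 0,"z": 0,"ax": 0,"ay": 0,"az": 0},{"fingers": 1,"x": 0,"y": 0,"z": 25,"ax": 0,"ay": 0,"az": 0},{"fingers": 1,"x": 0,"y": 0,"z": 45,"ax": 0,"ay": 0,"az": 0},{"fingers": 1,"x": 0,"y": 5,"z": 45,"ax": 0,"ay": 0,"az": 0},{"fingers": 1,"x": 0,"y": 11,"z": 45,"ax": 0,"ay": 0,"az": 0},{"fingers": 1,"x": 0,"y": 17,"z": 45,"ax": 0,"ay": 0,"az": 0},{"fingers": 1,"x": 0,"y": 21,"z": 45,"ax": 0,"ay": 0,"az": 0},{"fingers": 1,"x": 0,"y": 24,"z": 45,"ax": 0,"ay": 0,"az": 0},{"fingers": 1,"x": 0,"y": 26,"z": 45,"ax": 0,"ay": 0,"az": 0},{"fingers": 1,"x": 0,"y": 27,"z": 45,"ax": 0,"ay": 0,"az": 0},{"fingers": 1,"x": 0,"y": 28,"z": 45,"ax": 0,"ay": 0,"az": 0}]'

```text
time_s: 6.6
position: [540.8, -9.8, 16.8]
eef_rot: [-0.0, 0.753, 0.658, -0.0]
force: [-3.1, 0.1, 1.6]
width: 0.7
gripper_force: 1.9
```

```bash
python3 - <<'E'
from h import *
go(*tr(-16,33),17,-7.7); print(inv(read_state()["position"]))
E
```

```text
xyz [-0.6 -0.3 -0.2] axyz [-0.02 -0.    0.  ]  now yaw -7.70 pos [540.8  -9.8  16.8] F [-3.1  0.1  1.6] w 0.7 t 6.60
[-15.73548159  33.60365237]
```

Call:
arm_command --commands '[{"fingers": 1,"x": 0,"y": 1.5,"z": 0,"ax": 0,"ay": 0,"az": 0},{"fingers": 1,"x": 0,"y": 3,"z": 0,"ax": 0,"ay": 0,"az": 0},{"fingers": 1,"x": 0,"y": 4,"z": 0,"ax": 0,"ay": 0,"az": 0},{"fingers": 1,"x": 0,"y": 4,"z": 0,"ax": 0,"ay": 0,"az": 0}]'

```text
time_s: 7.0
position: [543.6, -10.2, 16.8]
eef_rot: [-0.001, 0.753, 0.658, -0.001]
force: [-13.1, 0.2, 10.3]
width: 0.5
gripper_force: 6.8
```

```bash
python3 - <<'E'
from h import *
go(*tr(-16,33),17,-7.7); print(inv(read_state()["position"]))
E
```

```text
xyz [-0.6 -3.  -0.2] axyz [-0.22  0.01  0.02]  now yaw -7.68 pos [543.6 -10.2  16.8] F [-13.1   0.2  10.3] w 0.5 t 7.00
[-12.95844629  33.58606043]
```

Call:
arm_command --commands '[{"fingers": 1,"x": 0,"y": -6,"z": 0,"ax": 0,"ay": 0,"az": 0},{"fingers": 1,"x": 0,"y": -6,"z": -40,"ax": 0,"ay": 0,"az": 0},{"fingers": 1,"x": -40,"y": 25,"z": -42,"ax": 0,"ay": 0,"az": 0},{"fingers": 1,"x": -82,"y": 47,"z": -42,"ax": 0,"ay": 0,"az": 0},{"fingers": 1,"x": -82,"y": 47,"z": -42,"ax": 0,"ay": 0,"az": 0},{"fingers": 1,"x": -82,"y": 47,"z": -20,"ax": 0,"ay": 0,"az": 0},{"fingers": 1,"x": -82,"y": 47,"z": 0,"ax": 0,"ay": 0,"az": 0},{"fingers": 1,"x": -78,"y": 47,"z": 0,"ax": 0,"ay": 0,"az": 0},{"fingers": 1,"x": -73,"y": 47,"z": 0,"ax": 0,"ay": 0,"az": 0},{"fingers": 1,"x": -69,"y": 47,"z": 0,"ax": 0,"ay": 0,"az": 0},{"fingers": 1,"x": -67,"y": 47,"z": 0,"ax": 0,"ay": 0,"az": 0},{"fingers": 1,"x": -67,"y": 47,"z": 0,"ax": 0,"ay": 0,"az": 0}]'

```text
time_s: 8.2
position: [582.9, -84.5, 17.8]
eef_rot: [0.002, 0.753, 0.658, -0.001]
force: [-2.3, -10.1, -0.3]
width: 0.4
gripper_force: 5.3
```

```bash
python3 - <<'E'
from h import *
go(*tr(36,-36),17,-7.7); print(inv(read_state()["position"]))
E
```

```text
xyz [-1.2  0.   0.8] axyz [0.11 0.19 0.05]  now yaw -7.65 pos [582.9 -84.5  17.8] F [ -2.3 -10.1  -0.3] w 0.4 t 8.20
[ 35.96204072 -34.78244493]
```

```bash
python3 - <<'E'
from h import *
go(520,-45,190,76)
E
```

```text
xyz [  30.2  -67.3 -172.4] axyz [-5.000e-02  2.300e-01 -8.365e+01]  now yaw -7.65 pos [582.9 -84.5  17.8] F [ -2.3 -10.1  -0.3] w 0.4 t 8.20
```

Call:
arm_command --commands '[{"fingers": 1,"x": -5,"y": 0,"z": 0,"ax": 0,"ay": 0,"az": 0},{"fingers": 1,"x": -5,"y": 0,"z": -40,"ax": 0,"ay": 0,"az": 0},{"fingers": 1,"x": 0,"y": -10,"z": -80,"ax": 0,"ay": 0,"az": -8},{"fingers": -1,"x": 28,"y": -67,"z": -172,"ax": 0,"ay": 0,"az": -83.7},{"fingers": -1,"x": 28,"y": -67,"z": -172,"ax": 0,"ay": 0,"az": -83.7},{"fingers": -1,"x": 28,"y": -67,"z": -172,"ax": 0,"ay": 0,"az": -83.7},{"fingers": -1,"x": 28,"y": -67,"z": -172,"ax": 0,"ay": 0,"az": -83.7},{"fingers": -1,"x": 28,"y": -67,"z": -172,"ax": 0,"ay": 0,"az": -83.7},{"fingers": -1,"x": 28,"y": -67,"z": -172,"ax": 0,"ay": 0,"az": -83.7},{"fingers": -1,"x": 28,"y": -67,"z": -172,"ax": 0,"ay": 0,"az": -83.7},{"fingers": -1,"x": 28,"y": -67,"z": -172,"ax": 0,"ay": 0,"az": -83.7},{"fingers": -1,"x": 28,"y": -67,"z": -172,"ax": 0,"ay": 0,"az": -83.7}]'

```text
time_s: 9.4
position: [520.0, -46.0, 189.5]
eef_rot: [0.001, 0.119, 0.993, 0.0]
force: [1.0, 0.4, -1.0]
width: 70.6
gripper_force: 0.0
```

```bash
cat >> h.py <<'E'
def tray_edges(im,P):
    "tray centre and heading from rim midlines (initial O,TY)"
    h=cv2.cvtColor(im,cv2.COLOR_RGB2HSV)
    k=(P[...,2]>38)&(P[...,2]<42)&(h[...,0]>100)&(h[...,0]<128)&(h[...,1]>150)
    q=P[k][:,:2]; t=np.radians(TY-90); e=np.array([np.cos(t),np.sin(t)]);g=np.array([-e[1],e[0]])
    a,b=(q-O)@e,(q-O)@g; o={}
    for nm,u,w,c,L in(("far",a,b,72,92),("near",a,b,-72,92),("left",b,a,97,67),("right",b,a,-97,67)):
        m=(abs(u-c)<6)&(abs(w)<L)
        if m.sum()<80: continue
        o[nm]=(int(m.sum()),round(float(np.median(u[m])-c),2),round(float(np.degrees(np.polyfit(w[m],u[m],1)[0])),2))
    return o
E
python3 - <<'E'
from h import *
im,P=look("w4.png")
print(tray_edges(im,P))
r=brown(im,P,40,52,(570,-10),120); print(r, inv(r[0][0]),r[0][2]-TY)
go(502.5,231,150,76)
E
```

```text
{'far': (679, 2.15, 1.85), 'near': (2490, -0.88, -0.2), 'left': (1223, 1.9, 1.43), 'right': (936, -0.64, 0.27)}
(((592.3449096679688, -15.876457214355469), (119.52635955810547, 68.94261169433594), 82.73328399658203), np.float64(46.92832369996023), 8899) [36.15127635 34.47819742] 0.4332839965820341
xyz [ 81.  265.5  39.4] axyz [0.01 0.08 0.66]  now yaw 76.66 pos [520.  -46.  189.4] F [0.4 0.5 1. ] w 74.5 t 9.45
```

Call:
arm_command --commands '[{"fingers": -1,"x": 81,"y": 265,"z": 40,"ax": 0,"ay": 0,"az": 0.7},{"fingers": -1,"x": 81,"y": 265,"z": 40,"ax": 0,"ay": 0,"az": 0.7},{"fingers": -1,"x": 81,"y": 265,"z": 40,"ax": 0,"ay": 0,"az": 0.7},{"fingers": -1,"x": 81,"y": 265,"z": 40,"ax": 0,"ay": 0,"az": 0.7},{"fingers": -1,"x": 81,"y": 265,"z": 40,"ax": 0,"ay": 0,"az": 0.7},{"fingers": -1,"x": 81,"y": 265,"z": 40,"ax": 0,"ay": 0,"az": 0.7},{"fingers": -1,"x": 81,"y": 265,"z": 40,"ax": 0,"ay": 0,"az": 0.7},{"fingers": -1,"x": 81,"y": 265,"z": 40,"ax": 0,"ay": 0,"az": 0.7}]'

```text
time_s: 10.25
position: [505.3, 230.7, 149.0]
eef_rot: [0.0, 0.128, 0.992, 0.0]
force: [0.3, -0.8, 0.0]
width: 88.1
gripper_force: 0.0
```

```bash
sed -i 's/TY=82.3/TY=82.5/' h.py; python3 - <<'E'
from h import *
im,P=look("w5.png")
r=brown(im,P,32,46,(502,231),100); print(r)
r2=brown(im,P,44,56,(472,419),100); print(r2)
go(*r[0][0],60,r[0][2]-90 if r[0][2]>80 else r[0][2])
E
```

```text
(((505.8988037109375, 230.23318481445312), (68.1419448852539, 120.27594757080078), 76.30368041992188), np.float64(40.92300697856464), 15061)
(((476.993408203125, 413.65985107421875), (110.82721710205078, 55.860904693603516), 22.458436965942383), np.float64(50.860597903290426), 11181)
xyz [-0.2  0.4 89.1] axyz [ 0.01  0.04 -1.08]  now yaw 75.23 pos [505.5 230.  149.1] F [-0.5  0.2 -0.6] w 88.5 t 10.30
```

Call:
arm_command --commands '[{"fingers": -1,"x": 0,"y": 0,"z": 45,"ax": 0,"ay": 0,"az": -1.1},{"fingers": -1,"x": 0,"y": 0,"z": 90,"ax": 0,"ay": 0,"az": -1.1},{"fingers": -1,"x": 0,"y": 0,"z": 112,"ax": 0,"ay": 0,"az": -1.1},{"fingers": -1,"x": 0,"y": 0,"z": 121,"ax": 0,"ay": 0,"az": -1.1},{"fingers": -1,"x": 0,"y": 0,"z": 121,"ax": 0,"ay": 0,"az": -1.1},{"fingers": 0,"x": 0,"y": 0,"z": 121,"ax": 0,"ay": 0,"az": -1.1},{"fingers": 0,"x": 0,"y": 0,"z": 121,"ax": 0,"ay": 0,"az": -1.1},{"fingers": 0,"x": 0,"y": 0,"z": 121,"ax": 0,"ay": 0,"az": -1.1},{"fingers": 0,"x": 0,"y": 0,"z": 121,"ax": 0,"ay": 0,"az": -1.1},{"fingers": 0,"x": 0,"y": 0,"z": 121,"ax": 0,"ay": 0,"az": -1.1},{"fingers": 0,"x": 0,"y": 0,"z": 121,"ax": 0,"ay": 0,"az": -1.1}]' --newtons 35

```text
time_s: 11.4
position: [506.1, 230.6, 28.9]
eef_rot: [0.001, 0.118, 0.993, 0.0]
force: [-0.8, -0.8, 5.6]
width: 67.5
gripper_force: 35.0
```

```bash
python3 - <<'E'
from h import *
go(*tr(-34,32.5),110,TY-90)
E
```

```text
xyz [ -72.3 -228.5  -81.2] axyz [1.40e-01 6.00e-02 8.39e+01]  now yaw 76.40 pos [506.1 230.6  28.9] F [-0.8 -0.8  5.6] w 67.5 t 11.40
```

Call:
arm_command --commands '[{"fingers": 0,"x": 0,"y": 0,"z": -40,"ax": 0,"ay": 0,"az": 0},{"fingers": 0,"x": 0,"y": 0,"z": -81,"ax": 0,"ay": 0,"az": 0},{"fingers": 0,"x": -72,"y": -228,"z": -81,"ax": 0,"ay": 0,"az": 84},{"fingers": 0,"x": -72,"y": -228,"z": -81,"ax": 0,"ay": 0,"az": 84},{"fingers": 0,"x": -72,"y": -228,"z": -81,"ax": 0,"ay": 0,"az": 84},{"fingers": 0,"x": -72,"y": -228,"z": -81,"ax": 0,"ay": 0,"az": 84},{"fingers": 0,"x": -72,"y": -228,"z": -81,"ax": 0,"ay": 0,"az": 84},{"fingers": 0,"x": -72,"y": -228,"z": -81,"ax": 0,"ay": 0,"az": 84},{"fingers": 0,"x": -72,"y": -228,"z": -81,"ax": 0,"ay": 0,"az": 84},{"fingers": 0,"x": -72,"y": -228,"z": -81,"ax": 0,"ay": 0,"az": 84},{"fingers": 0,"x": -72,"y": -228,"z": -81,"ax": 0,"ay": 0,"az": 84},{"fingers": 0,"x": -72,"y": -228,"z": -81,"ax": 0,"ay": 0,"az": 84}]'

```text
time_s: 12.6
position: [521.5, -8.1, 108.6]
eef_rot: [-0.0, 0.754, 0.657, -0.0]
force: [0.3, -0.6, -1.4]
width: 67.6
gripper_force: 35.0
```

Call:
arm_command --commands '[{"fingers": 0,"x": 0,"y": 0,"z": 0,"ax": 0,"ay": 0,"az": 0},{"fingers": 0,"x": 0,"y": 0,"z": 0,"ax": 0,"ay": 0,"az": 0},{"fingers": 0,"x": 0,"y": 0,"z": 0,"ax": 0,"ay": 0,"az": 0}]'

```text
time_s: 12.9
position: [521.7, -8.1, 108.6]
eef_rot: [-0.0, 0.752, 0.66, -0.0]
force: [-0.1, 0.7, -1.4]
width: 67.8
gripper_force: 35.0
```

```bash
python3 - <<'E'
from h import *
im,P=look("w6.png")
print(tray_edges(im,P))
print("B held",brown(im,P,100,140,(518,-10),130))
r=brown(im,P,40,52,(590,-15),110); print("A",r)
go(*tr(-34,33),70,TY-90);print(inv(read_state()["position"]))
E
```

```text
{'far': (1166, 4.18, 0.59), 'near': (138, -0.37, -1.18), 'left': (3461, 2.09, -0.06), 'right': (310, -0.49, -0.99)}
B held (((524.2591552734375, 6.57342529296875), (89.05878448486328, 70.96661376953125), 82.396484375), np.float64(120.65484877286221), 35057)
A (((593.9708251953125, -15.733673095703125), (120.49105834960938, 70.83488464355469), 82.69453430175781), np.float64(46.9458269903059), 15239)
xyz [ 0.2  0.8 38.6] axyz [-0.01  0.    0.01]  now yaw -7.49 pos [521.7  -8.1 108.6] F [-0.1 -0.3 -2.2] w 67.6 t 12.95
[-34.80256901  32.82453938]
```

View pics/w6.png

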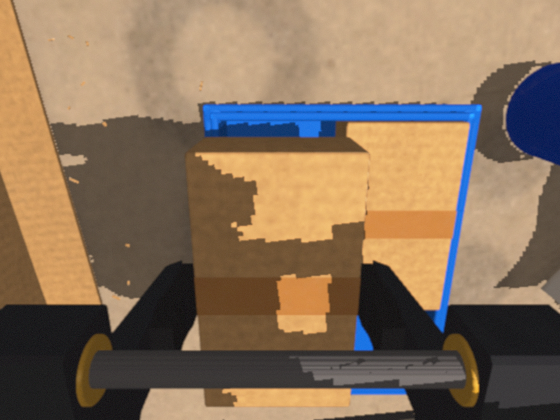

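Held carton B at (190–370, 138–405) is parallel to A (345–470, 120–310). Its near edge at row ~140 sits about 2 mm inside the left wall, and the x gap looks centred. Lower it.

Call:
arm_command --commands '[{"fingers": 0,"x": 0,"y": 0.5,"z": 30,"ax": 0,"ay": 0,"az": 0},{"fingers": 0,"x": 0,"y": 0.5,"z": 40,"ax": 0,"ay": 0,"az": 0},{"fingers": 0,"x": 0,"y": 0.5,"z": 45,"ax": 0,"ay": 0,"az": 0},{"fingers": 0,"x": 0,"y": 0.5,"z": 50,"ax": 0,"ay": 0,"az": 0},{"fingers": 0,"x": 0,"y": 0.5,"z": 50,"ax": 0,"ay": 0,"az": 0}]'

```text
time_s: 13.45
position: [524.0, -8.5, 61.7]
eef_rot: [0.002, 0.752, 0.659, 0.001]
force: [-1.0, 1.6, 21.6]
width: 68.3
gripper_force: 36.0
```

```bash
python3 - <<'E'
from h import *
go(*tr(-34,33),49,TY-90);s=read_state();print(inv(s["position"]),s["torque"])
E
```

```text
xyz [ 0.2 -1.6 12.7] axyz [ 0.27  0.03 -0.01]  now yaw -7.51 pos [524.   -8.5  61.7] F [-1.   1.6 21.6] w 68.3 t 13.45
[-32.43789445  32.79249006] [0.28353412 1.13006116 0.15274808]
```

Call:
arm_command --commands '[{"fingers": 0,"x": 0,"y": 0,"z": -10,"ax": 0,"ay": 0,"az": 0},{"fingers": 0,"x": 0,"y": 0,"z": -30,"ax": 0,"ay": 0,"az": 0},{"fingers": 0,"x": 0,"y": 0,"z": -30,"ax": 0,"ay": 0,"az": 0},{"fingers": 0,"x": 0,"y": 0,"z": -30,"ax": 0,"ay": 0,"az": 0}]'

```text
time_s: 13.85
position: [522.1, -8.2, 88.4]
eef_rot: [0.0, 0.752, 0.659, -0.0]
force: [-0.3, -0.6, -3.3]
width: 68.0
gripper_force: 34.7
```

```bash
python3 - <<'E'
from h import *
s=read_state(); im,P=look("w7.png")
print(s["position"],inv(s["position"]),s["force"])
z0=s["position"][2]
h=cv2.cvtColor(im,cv2.COLOR_RGB2HSV); br=(h[...,0]<25)&(h[...,2]>50)
d=np.abs(P[...,:2]-[524,-8]).max(-1)<100
k=br&d&(P[...,2]>z0+2)&(P[...,2]<z0+40); k=cv2.erode(k.astype(np.uint8),np.ones((7,7)))>0
q=P[k]; c=q.mean(0); A=np.c_[q[:,:2]-c[:2],np.ones(len(q))]; pl=np.linalg.lstsq(A,q[:,2],rcond=None)[0]
t=np.array([inv(x) for x in q[::50]]); print("top plane",pl,len(q),"tray x range",np.percentile(t[:,0],[1,99]),"y",np.percentile(t[:,1],[1,99]))
t2=np.array([inv(x) for x in P[br&d&(P[...,2]>z0+2)][::20]]);print(np.percentile(t2[:,0],[1,50,99]))
print(tray_edges(im,P))
E
```

```text
[522.11400455  -8.21437913  88.4459083 ] [-34.35876439  32.78135119] [-0.28269853 -0.58188929 -3.26341398]
top plane [-9.97357856e-02  1.26984925e-02  1.03934145e+02] 29592 tray x range [-65.71862867  -2.5305068 ] y [-23.43566303  91.87796977]
[-76.0476936  -34.40023778   6.81677959]
{'far': (917, 4.52, -0.04), 'near': (108, -0.09, 3.61), 'left': (4107, 2.14, 0.15), 'right': (1146, 0.45, 2.12)}
```

View pics/w7.png

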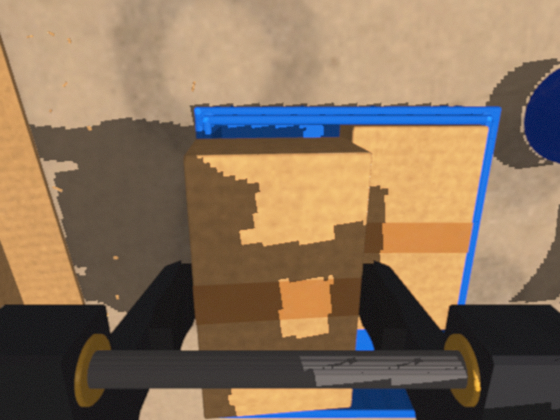

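The held carton shows tilted by 0.1 rad, near side up: its near bottom edge landed on the near wall, so the tray really sits about 2 mm further out. I'll level it with the tool, shift it and re-measure.

Call:
arm_command --commands '[{"fingers": 0,"x": 0,"y": 2,"z": 0,"ax": -5.7,"ay": 0,"az": 0},{"fingers": 0,"x": 0,"y": 2,"z": 0,"ax": -5.7,"ay": 0,"az": 0},{"fingers": 0,"x": 0,"y": 2,"z": 0,"ax": -5.7,"ay": 0,"az": 0},{"fingers": 0,"x": 0,"y": 2,"z": 0,"ax": -5.7,"ay": 0,"az": 0}]' --newtons 45

```text
time_s: 14.3
position: [524.3, -8.6, 88.4]
eef_rot: [0.037, 0.752, 0.658, 0.032]
force: [-0.5, -0.5, -2.3]
width: 68.2
gripper_force: 44.6
```

```bash
sed -i 's/O=np.array.*;TY/O=np.array([553.7,-45.4]);TY/' h.py; cat >> h.py <<'E'
def held(im,P,z0,z1,c):
    "plane slopes (world x,y), height and tray-frame extents of a held carton's top"
    h=cv2.cvtColor(im,cv2.COLOR_RGB2HSV); k=(h[...,0]<25)&(h[...,2]>50)&(np.abs(P[...,:2]-c).max(-1)<110)&(P[...,2]>z0)&(P[...,2]<z1)
    k=cv2.morphologyEx(k.astype(np.uint8),cv2.MORPH_OPEN,np.ones((5,5)))>0
    q=P[k]; 
    for _ in range(4):
        A=np.c_[q[:,:2]-c,np.ones(len(q))]; pl=np.linalg.lstsq(A,q[:,2],rcond=None)[0]; q=q[abs(A@pl-q[:,2])<1.5]
    t=np.radians(TY-90);d=q[:,:2]-O;x=d@[np.cos(t),np.sin(t)];y=d@[-np.sin(t),np.cos(t)]
    r=cv2.minAreaRect(q[:,:2].astype(np.float32))
    print("slopes",pl[:2].round(3),"z",pl[2].round(1),"x",np.percentile(x,[.5,99.5]).round(1),"y",np.percentile(y,[.5,99.5]).round(1),"rect",np.round(inv(r[0]),1),np.round(r[1],1),round(r[2]-TY,2))
E
python3 - <<'E'
from h import *
s=read_state(); im,P=look("w8.png")
print(s["position"],inv(s["position"]),s["force"],s["width"]);z0=s["position"][2]
held(im,P,z0+3,z0+30,s["position"][:2])
held(im,P,42,50,np.array([592,-15]))
E
```

```text
[524.32953828  -8.5651279   88.40389401] [-33.92710894  32.68613013] [-0.49040249 -0.45575202 -2.31482415] 68.19739570088916
slopes [-0.004  0.002] z 103.9 x [-68.5  -1.8] y [-26.5  91.6] rect [-35.   31.9] [120.4  68.4] -0.47
slopes [-0.001 -0.001] z 46.9 x [ 3.7 68.1] y [-16.7  94.6] rect [34.9 35.9] [118.6  68.3] 0.35
```

```bash
cat >> h.py <<'E'
def sh(dx,dy,dz):
    "tray-frame shift -> tool shift"
    t=np.radians(TY-90);w=np.array([dx*np.cos(t)-dy*np.sin(t),dx*np.sin(t)+dy*np.cos(t),dz])
    return (rot(read_state()["eef_rot"]).T@w).round(2)
E
python3 - <<'E'
from h import *
for d in((1.2,1,-18),(1.2,1,-24),(1.2,1,-30),(1.2,1,-36),(1.2,1,-40)): print(sh(*d))
E
```

```text
[ 1.   -0.57 18.03]
[ 1.   -1.16 24.  ]
[ 1.   -1.75 29.97]
[ 1.   -2.34 35.94]
[ 1.   -2.73 39.92]
```

Call:
arm_command --commands '[{"fingers": 0,"x": 1,"y": 1.2,"z": 0,"ax": 0,"ay": 0,"az": -0.7},{"fingers": 0,"x": 1,"y": -0.2,"z": 14,"ax": 0,"ay": 0,"az": -0.7},{"fingers": 0,"x": 1,"y": -0.6,"z": 18,"ax": 0,"ay": 0,"az": -0.7},{"fingers": 0,"x": 1,"y": -0.9,"z": 21,"ax": 0,"ay": 0,"az": -0.7},{"fingers": 0,"x": 1,"y": -1.2,"z": 24,"ax": 0,"ay": 0,"az": -0.7},{"fingers": 0,"x": 1,"y": -1.5,"z": 27,"ax": 0,"ay": 0,"az": -0.7},{"fingers": 0,"x": 1,"y": -1.5,"z": 27,"ax": 0,"ay": 0,"az": -0.7}]'

```text
time_s: 15.05
position: [525.4, -7.6, 61.4]
eef_rot: [0.037, 0.747, 0.662, 0.032]
force: [-0.5, 1.0, -1.1]
width: 68.1
gripper_force: 44.6
```

```bash
python3 - <<'E'
from h import *
s=read_state();print(s["position"],inv(s["position"]),s["force"],s["torque"]); print(sh(0,0,-6),sh(0,0,-14),sh(1,0,0))
E
```

```text
[525.433428    -7.62161511  61.44797067] [-32.95581628  33.76565756] [-0.52435841  1.01466057 -1.1232319 ] [-0.04259671  0.12682218  0.0116545 ]
[ 0.01 -0.59  5.97] [ 0.02 -1.39 13.93] [-0.01  1.    0.1 ]
```

Call:
arm_command --commands '[{"fingers": 0,"x": 0,"y": -0.4,"z": 4,"ax": 0,"ay": 0,"az": 0},{"fingers": 0,"x": 0,"y": -0.8,"z": 8,"ax": 0,"ay": 0,"az": 0},{"fingers": 0,"x": 0,"y": -1.1,"z": 11,"ax": 0,"ay": 0,"az": 0},{"fingers": 0,"x": 0,"y": -1.4,"z": 14,"ax": 0,"ay": 0,"az": 0},{"fingers": 0,"x": 0,"y": -1.4,"z": 14,"ax": 0,"ay": 0,"az": 0}]'

```text
time_s: 15.55
position: [525.3, -7.6, 47.1]
eef_rot: [0.037, 0.747, 0.662, 0.032]
force: [-0.0, 0.9, -2.3]
width: 68.0
gripper_force: 44.6
```

```bash
python3 - <<'E'
from h import *
s=read_state();print(s["position"],inv(s["position"]),s["force"],s["torque"],s["width"]); print(sh(0,0,50))
go(*tr(-33,34),100,TY-90)
E
```

```text
[525.28554766  -7.62199014  47.10314649] [-33.10238254  33.74598348] [-0.02792391  0.88793209 -2.3370202 ] [-0.09128051  0.14146359  0.00363779] 68.03970221021024
[ -0.06   4.93 -49.76]
xyz [  0.2   5.3 -52.6] axyz [5.66 0.04 0.6 ]  now yaw -6.90 pos [525.3  -7.6  47.1] F [-0.   0.9 -2.3] w 68.0 t 15.55
```

Call:
arm_command --commands '[{"fingers": -0.8,"x": 0,"y": 0,"z": 0,"ax": 0,"ay": 0,"az": 0},{"fingers": -0.8,"x": 0,"y": 0,"z": 0,"ax": 0,"ay": 0,"az": 0},{"fingers": -0.8,"x": 0,"y": 0,"z": 0,"ax": 0,"ay": 0,"az": 0},{"fingers": -0.8,"x": 0,"y": 2.5,"z": -25,"ax": 0,"ay": 0,"az": 0},{"fingers": 1,"x": 0,"y": 5.3,"z": -53,"ax": 5.7,"ay": 0,"az": 0.6},{"fingers": 1,"x": 0,"y": 5.3,"z": -53,"ax": 5.7,"ay": 0,"az": 0.6},{"fingers": 1,"x": 0,"y": 5.3,"z": -53,"ax": 5.7,"ay": 0,"az": 0.6},{"fingers": 1,"x": 0,"y": 5.3,"z": -53,"ax": 5.7,"ay": 0,"az": 0.6},{"fingers": 1,"x": 0,"y": 5.3,"z": -53,"ax": 5.7,"ay": 0,"az": 0.6},{"fingers": 1,"x": 0,"y": 5.3,"z": -53,"ax": 5.7,"ay": 0,"az": 0.6},{"fingers": 1,"x": 0,"y": 5.3,"z": -53,"ax": 5.7,"ay": 0,"az": 0.6},{"fingers": 1,"x": 0,"y": 5.3,"z": -53,"ax": 5.7,"ay": 0,"az": 0.6}]' --newtons 20

```text
time_s: 16.75
position: [525.4, -7.6, 100.7]
eef_rot: [0.0, 0.752, 0.659, -0.0]
force: [-0.7, -0.2, 0.4]
width: 17.3
gripper_force: 0.0
```

```bash
python3 - <<'E'
from h import *
s=read_state(); im,P=look("w9.png")
print(s["position"],inv(s["position"]),s["force"],s["width"])
held(im,P,30,75,np.array(tr(-34,34)))
c=(np.abs(P[...,:2]-tr(-34,34)).max(-1)<25); print(np.percentile(P[c][:,2],[2,50,98]))
c=(np.abs(P[...,:2]-tr(34,40)).max(-1)<25); print(np.percentile(P[c][:,2],[2,50,98]))
go(*tr(-34,34.5),46,TY-90)
E
```

```text
[525.43816076  -7.59314723 100.6548903 ] [-32.95483982  33.79449964] [-0.7326074  -0.21198096  0.3955165 ] 17.317704258740527
slopes [ 0.    -0.001] z 46.9 x [-67.7  67.5] y [-22.2  94.3] rect [ 0.4 34.3] [121.3 137.9] 0.58
[ 46.02622214 138.69151352 189.85999777]
[ 45.81041128  47.37097494 183.70976884]
xyz [ 0.7 -1.1 54.7] axyz [-0.01  0.04 -0.  ]  now yaw -7.50 pos [525.5  -7.6 100.7] F [ 0.1  0.6 -0.6] w 13.3 t 16.80
```

View pics/w9.png

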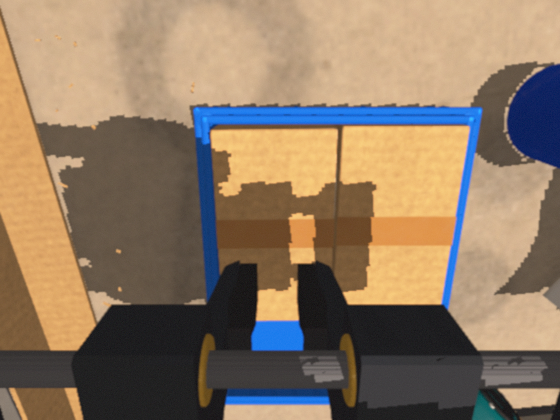

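B lies flat beside A at equal height, with the seam at col 338 and B's left end at row 127 against A's 125. I'll press it, drag it towards A, then push its right end left.

Call:
arm_command --commands '[{"fingers": 1,"x": 0.5,"y": -2,"z": 35,"ax": 0,"ay": 0,"az": 0},{"fingers": 1,"x": 0.5,"y": -2,"z": 52,"ax": 0,"ay": 0,"az": 0},{"fingers": 1,"x": 0.5,"y": -2,"z": 55,"ax": 0,"ay": 0,"az": 0},{"fingers": 1,"x": 0.5,"y": -2,"z": 58,"ax": 0,"ay": 0,"az": 0},{"fingers": 1,"x": 0.5,"y": 0,"z": 58,"ax": 0,"ay": 0,"az": 0},{"fingers": 1,"x": 0.5,"y": 2,"z": 58,"ax": 0,"ay": 0,"az": 0},{"fingers": 1,"x": 0.5,"y": 3,"z": 58,"ax": 0,"ay": 0,"az": 0},{"fingers": 1,"x": 0.5,"y": 3,"z": 58,"ax": 0,"ay": 0,"az": 0}]'

```text
time_s: 17.6
position: [524.1, -6.7, 46.2]
eef_rot: [-0.004, 0.751, 0.66, -0.004]
force: [-43.1, 2.5, 61.6]
width: 0.3
gripper_force: 30.8
```

```bash
python3 - <<'E'
from h import *
s=read_state();print(inv(s["position"]))
go(*tr(-30,-45),60,TY-90)
E
```

```text
[-34.38415501  34.47115366]
xyz [-79.5   4.1 -13.7] axyz [-0.69  0.07  0.1 ]  now yaw -7.40 pos [524.1  -6.7  46.2] F [-43.1   2.5  61.6] w 0.3 t 17.60
```

Call:
arm_command --commands '[{"fingers": 1,"x": 0,"y": 0,"z": -8,"ax": 0,"ay": 0,"az": 0},{"fingers": 1,"x": 0,"y": 0,"z": -20,"ax": 0,"ay": 0,"az": 0},{"fingers": 1,"x": -40,"y": 0,"z": -20,"ax": 0,"ay": 0,"az": 0},{"fingers": 1,"x": -81,"y": 0,"z": -20,"ax": 0,"ay": 0,"az": 0},{"fingers": 1,"x": -81,"y": 0,"z": -20,"ax": 0,"ay": 0,"az": 0},{"fingers": 1,"x": -81,"y": 0,"z": 5,"ax": 0,"ay": 0,"az": 0},{"fingers": 1,"x": -81,"y": 0,"z": 26,"ax": 0,"ay": 0,"az": 0},{"fingers": 1,"x": -77,"y": 0,"z": 26,"ax": 0,"ay": 0,"az": 0},{"fingers": 1,"x": -72,"y": 0,"z": 26,"ax": 0,"ay": 0,"az": 0},{"fingers": 1,"x": -68,"y": 0,"z": 26,"ax": 0,"ay": 0,"az": 0},{"fingers": 1,"x": -66,"y": 0,"z": 26,"ax": 0,"ay": 0,"az": 0},{"fingers": 1,"x": -66,"y": 0,"z": 26,"ax": 0,"ay": 0,"az": 0}]'

```text
time_s: 18.8
position: [520.1, -76.2, 18.3]
eef_rot: [0.003, 0.751, 0.66, -0.002]
force: [-8.4, -24.6, -0.0]
width: 0.6
gripper_force: 13.2
```

```bash
python3 - <<'E'
from h import *
s=read_state();print(inv(s["position"]))
go(477,413,150,112)
E
```

```text
[-29.29037078 -34.95061286]
xyz [ 478.7 -105.5 -135.2] axyz [  -0.37    0.32 -119.39]  now yaw -7.39 pos [520.1 -76.2  18.3] F [ -8.4 -24.6  -0. ] w 0.6 t 18.80
```

Call:
arm_command --commands '[{"fingers": 1,"x": -5,"y": 0,"z": 0,"ax": 0,"ay": 0,"az": 0},{"fingers": 1,"x": -5,"y": 0,"z": -45,"ax": 0,"ay": 0,"az": 0},{"fingers": 1,"x": -5,"y": 0,"z": -90,"ax": 0,"ay": 0,"az": 0},{"fingers": -1,"x": 40,"y": -10,"z": -132,"ax": 0,"ay": 0,"az": -8.5},{"fingers": -1,"x": 400,"y": -80,"z": -132,"ax": 0,"ay": 0,"az": -100},{"fingers": -1,"x": 400,"y": -80,"z": -132,"ax": 0,"ay": 0,"az": -100},{"fingers": -1,"x": 400,"y": -80,"z": -132,"ax": 0,"ay": 0,"az": -100},{"fingers": -1,"x": 400,"y": -80,"z": -132,"ax": 0,"ay": 0,"az": -100},{"fingers": -1,"x": 400,"y": -80,"z": -132,"ax": 0,"ay": 0,"az": -100},{"fingers": -1,"x": 400,"y": -80,"z": -132,"ax": 0,"ay": 0,"az": -100},{"fingers": -1,"x": 400,"y": -80,"z": -132,"ax": 0,"ay": 0,"az": -100},{"fingers": -1,"x": 400,"y": -80,"z": -132,"ax": 0,"ay": 0,"az": -100}]'

```text
time_s: 20.0
position: [491.6, 338.3, 150.0]
eef_rot: [0.001, 0.171, 0.985, 0.001]
force: [0.6, 0.3, 0.4]
width: 70.0
gripper_force: 0.0
```

```bash
python3 - <<'E'
from h import *
go(475,416,150,112.3)
E
```

```text
xyz [41.8 67.5 -0. ] axyz [  0.05   0.1  -42.  ]  now yaw 70.30 pos [491.6 338.3 150. ] F [0.6 0.3 0.4] w 70.0 t 20.00
```

Call:
arm_command --commands '[{"fingers": -1,"x": 42,"y": 67,"z": 0,"ax": 0,"ay": 0,"az": -42},{"fingers": -1,"x": 42,"y": 67,"z": 0,"ax": 0,"ay": 0,"az": -42},{"fingers": -1,"x": 42,"y": 67,"z": 0,"ax": 0,"ay": 0,"az": -42},{"fingers": -1,"x": 42,"y": 67,"z": 0,"ax": 0,"ay": 0,"az": -42},{"fingers": -1,"x": 42,"y": 67,"z": 0,"ax": 0,"ay": 0,"az": -42},{"fingers": -1,"x": 42,"y": 67,"z": 0,"ax": 0,"ay": 0,"az": -42},{"fingers": -1,"x": 42,"y": 67,"z": 0,"ax": 0,"ay": 0,"az": -42},{"fingers": -1,"x": 42,"y": 67,"z": 0,"ax": 0,"ay": 0,"az": -42}]'

```text
time_s: 20.8
position: [476.5, 411.7, 149.0]
eef_rot: [0.0, -0.187, 0.982, -0.0]
force: [-0.7, -0.3, -0.1]
width: 88.3
gripper_force: 0.0
```

```bash
python3 - <<'E'
from h import *
im,P=look("w10.png")
r=brown(im,P,44,58,(475,416),100); print(r)
w,h=r[0][1]; a=r[0][2]
yw=(a+90 if w>h else a); yw=yw if abs(yw-112)<50 else yw+180 if abs(yw+180-112)<50 else yw-180
go(*r[0][0],38,yw)
E
```

```text
(((474.97540283203125, 418.3356628417969), (110.41040802001953, 65.1920166015625), 22.391582489013672), np.float64(50.92986745858617), 14056)
xyz [ -1.    6.9 110.9] axyz [-0.03  0.   -0.75]  now yaw 111.64 pos [476.6 411.6 148.9] F [-0.  -0.9  0.3] w 88.1 t 20.85
```

Call:
arm_command --commands '[{"fingers": -1,"x": -1,"y": 6.9,"z": 45,"ax": 0,"ay": 0,"az": -0.7},{"fingers": -1,"x": -1,"y": 6.9,"z": 85,"ax": 0,"ay": 0,"az": -0.7},{"fingers": -1,"x": -1,"y": 6.9,"z": 102,"ax": 0,"ay": 0,"az": -0.7},{"fingers": -1,"x": -1,"y": 6.9,"z": 110,"ax": 0,"ay": 0,"az": -0.7},{"fingers": -1,"x": -1,"y": 6.9,"z": 110,"ax": 0,"ay": 0,"az": -0.7},{"fingers": 0,"x": -1,"y": 6.9,"z": 110,"ax": 0,"ay": 0,"az": -0.7},{"fingers": 0,"x": -1,"y": 6.9,"z": 110,"ax": 0,"ay": 0,"az": -0.7},{"fingers": 0,"x": -1,"y": 6.9,"z": 110,"ax": 0,"ay": 0,"az": -0.7},{"fingers": 0,"x": -1,"y": 6.9,"z": 110,"ax": 0,"ay": 0,"az": -0.7},{"fingers": 0,"x": -1,"y": 6.9,"z": 110,"ax": 0,"ay": 0,"az": -0.7},{"fingers": 0,"x": -1,"y": 6.9,"z": 110,"ax": 0,"ay": 0,"az": -0.7}]' --newtons 45

```text
time_s: 21.95
position: [475.3, 418.6, 39.5]
eef_rot: [0.001, -0.195, 0.981, 0.0]
force: [-1.4, 0.3, 5.9]
width: 64.3
gripper_force: 45.0
```

```bash
python3 - <<'E'
from h import *
go(*tr(0,-60),125,TY)
E
```

```text
xyz [ 134.6 -510.8  -85.6] axyz [1.000e-02 7.000e-02 2.995e+01]  now yaw 112.45 pos [475.3 418.6  39.5] F [-1.4  0.3  5.9] w 64.3 t 21.95
```

Call:
arm_command --commands '[{"fingers": 0,"x": 0,"y": 0,"z": -40,"ax": 0,"ay": 0,"az": 0},{"fingers": 0,"x": 0,"y": 0,"z": -86,"ax": 0,"ay": 0,"az": 0},{"fingers": 0,"x": 12,"y": -40,"z": -86,"ax": 0,"ay": 0,"az": 3},{"fingers": 0,"x": 135,"y": -511,"z": -86,"ax": 0,"ay": 0,"az": 30},{"fingers": 0,"x": 135,"y": -511,"z": -86,"ax": 0,"ay": 0,"az": 30},{"fingers": 0,"x": 135,"y": -511,"z": -86,"ax": 0,"ay": 0,"az": 30},{"fingers": 0,"x": 135,"y": -511,"z": -86,"ax": 0,"ay": 0,"az": 30},{"fingers": 0,"x": 135,"y": -511,"z": -86,"ax": 0,"ay": 0,"az": 30},{"fingers": 0,"x": 135,"y": -511,"z": -86,"ax": 0,"ay": 0,"az": 30},{"fingers": 0,"x": 135,"y": -511,"z": -86,"ax": 0,"ay": 0,"az": 30},{"fingers": 0,"x": 135,"y": -511,"z": -86,"ax": 0,"ay": 0,"az": 30},{"fingers": 0,"x": 135,"y": -511,"z": -86,"ax": 0,"ay": 0,"az": 30}]'

```text
time_s: 23.15
position: [540.0, -71.1, 124.6]
eef_rot: [-0.0, 0.066, 0.998, -0.0]
force: [0.5, -0.6, -2.6]
width: 64.4
gripper_force: 45.0
```

```bash
python3 - <<'E'
from h import *
go(*tr(0,-60),110,TY)
E
```

```text
xyz [-10.3 -32.7  14.6] axyz [-0.03 -0.05 -0.05]  now yaw 82.45 pos [540.  -71.1 124.6] F [ 0.5 -0.6 -2.6] w 64.4 t 23.15
```

Call:
arm_command --commands '[{"fingers": 0,"x": -10,"y": -32.5,"z": 14,"ax": 0,"ay": 0,"az": 0},{"fingers": 0,"x": -10,"y": -32.5,"z": 14,"ax": 0,"ay": 0,"az": 0},{"fingers": 0,"x": -10,"y": -32.5,"z": 14,"ax": 0,"ay": 0,"az": 0},{"fingers": 0,"x": -10,"y": -32.5,"z": 14,"ax": 0,"ay": 0,"az": 0},{"fingers": 0,"x": -10,"y": -32.5,"z": 14,"ax": 0,"ay": 0,"az": 0}]'

```text
time_s: 23.65
position: [546.1, -101.5, 111.2]
eef_rot: [0.0, 0.065, 0.998, -0.0]
force: [0.7, -0.2, -2.8]
width: 64.2
gripper_force: 45.0
```

```bash
python3 - <<'E'
from h import *
s=read_state(); im,P=look("w11.png")
print(s["position"],inv(s["position"]),s["force"],s["width"]);z0=s["position"][2]
held(im,P,z0+3,z0+30,s["position"][:2])
held(im,P,42,50,tr(0,34))
print(tray_edges(im,P))
go(*tr(0,-60),60,TY)
E
```

```text
[ 546.08889734 -101.50087366  111.20376583] [ -0.2233552  -56.61437115] [ 0.68419852 -0.2433072  -2.78150124] 64.179273474989
slopes [ 0.001 -0.   ] z 122.6 x [-55.2  53.1] y [-89.6 -25.7] rect [ -0.5 -57.5] [ 65.6 110.4] 0.15
slopes [ 0.001 -0.001] z 47.0 x [-66.8  58.8] y [-22.8  93.3] rect [ 0.3 34.5] [120.5 135.3] 0.23
{'near': (4497, -2.28, -0.06), 'left': (730, 4.23, 0.1), 'right': (463, -1.47, -4.29)}
xyz [-0.1 -3.2 51.2] axyz [-0.04  0.02  0.04]  now yaw 82.54 pos [ 546.1 -101.6  111.2] F [ 0.8  0.1 -3.1] w 64.9 t 23.70
```

View pics/w11.png

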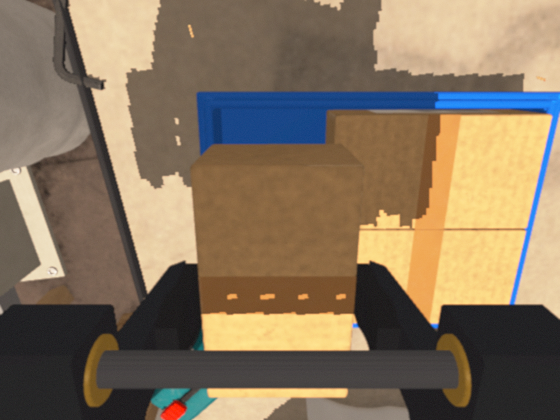

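C is held level at (195–360, 145–395), parallel to A/B (330–550, 110–325). To find the gap precisely I'll lower C to between the wall-top and carton-top heights, right of B, and feel for B's face.

Call:
arm_command --commands '[{"fingers": 0,"x": 0,"y": -6,"z": 10,"ax": 0,"ay": 0,"az": 0},{"fingers": 0,"x": 0,"y": -6,"z": 24,"ax": 0,"ay": 0,"az": 0},{"fingers": 0,"x": 0,"y": -6,"z": 29,"ax": 0,"ay": 0,"az": 0},{"fingers": 0,"x": 0,"y": -6,"z": 29,"ax": 0,"ay": 0,"az": 0},{"fingers": 0,"x": 0,"y": -6,"z": 29,"ax": 0,"ay": 0,"az": 0}]'

```text
time_s: 24.2
position: [545.4, -108.6, 82.1]
eef_rot: [0.0, 0.066, 0.998, -0.0]
force: [0.4, -0.6, -2.4]
width: 64.3
gripper_force: 45.0
```

```bash
python3 - <<'E'
from h import *
s=read_state();print(s["position"],inv(s["position"]),s["force"],s["torque"])
E
```

```text
[ 545.39685816 -108.63058286   82.10892242] [ 2.11398982e-02 -6.37734139e+01] [ 0.42398096 -0.59166879 -2.41199891] [ 0.04102132 -0.02977489 -0.00021259]
```

Call:
arm_command --commands '[{"fingers": 0,"x": 0,"y": 2,"z": 0,"ax": 0,"ay": 0,"az": 0},{"fingers": 0,"x": 0,"y": 4,"z": 0,"ax": 0,"ay": 0,"az": 0},{"fingers": 0,"x": 0,"y": 5,"z": 0,"ax": 0,"ay": 0,"az": 0},{"fingers": 0,"x": 0,"y": 5.5,"z": 0,"ax": 0,"ay": 0,"az": 0},{"fingers": 0,"x": 0,"y": 5.5,"z": 0,"ax": 0,"ay": 0,"az": 0}]'

```text
time_s: 24.7
position: [546.0, -103.0, 81.9]
eef_rot: [0.0, 0.066, 0.998, -0.0]
force: [-0.2, -0.0, -3.7]
width: 64.7
gripper_force: 45.0
```

```bash
python3 - <<'E'
from h import *
s=read_state();print(s["position"],inv(s["position"]),s["force"],s["torque"])
E
```

```text
[ 546.01305112 -103.04769094   81.94396731] [ -0.09665238 -58.15785512] [-0.15200884 -0.04080366 -3.66227282] [ 0.02478336 -0.0238931   0.02846261]
```

Call:
arm_command --commands '[{"fingers": 0,"x": 0,"y": 0.5,"z": 0,"ax": 0,"ay": 0,"az": 0},{"fingers": 0,"x": 0,"y": 1,"z": 0,"ax": 0,"ay": 0,"az": 0},{"fingers": 0,"x": 0,"y": 1.5,"z": 0,"ax": 0,"ay": 0,"az": 0},{"fingers": 0,"x": 0,"y": 1.5,"z": 0,"ax": 0,"ay": 0,"az": 0}]'

```text
time_s: 25.1
position: [546.1, -101.8, 81.9]
eef_rot: [-0.0, 0.066, 0.998, -0.001]
force: [0.4, -1.2, -2.7]
width: 64.8
gripper_force: 45.0
```

```bash
python3 - <<'E'
from h import *
s=read_state();print(s["position"],inv(s["position"]),s["force"],s["torque"])
E
```

```text
[ 546.134095   -101.83924163   81.87100345] [ -0.13437833 -56.94394486] [ 0.43217699 -1.19353341 -2.7289891 ] [-0.30895537  0.10611797  0.14394553]
```

Call:
arm_command --commands '[{"fingers": 0,"x": 0,"y": -1.7,"z": 0,"ax": 0,"ay": 0,"az": 0},{"fingers": 0,"x": 0,"y": -1.7,"z": 2,"ax": 0,"ay": 0,"az": 0},{"fingers": 0,"x": 0,"y": -1.7,"z": 4,"ax": 0,"ay": 0,"az": 0},{"fingers": 0,"x": 0,"y": -1.7,"z": 6,"ax": 0,"ay": 0,"az": 0},{"fingers": 0,"x": 0,"y": -1.7,"z": 7,"ax": 0,"ay": 0,"az": 0},{"fingers": 0,"x": 0,"y": -1.7,"z": 7,"ax": 0,"ay": 0,"az": 0}]'

```text
time_s: 25.7
position: [545.9, -103.3, 74.6]
eef_rot: [-0.0, 0.066, 0.998, -0.0]
force: [0.3, 0.5, -3.1]
width: 64.2
gripper_force: 45.0
```

```bash
python3 - <<'E'
from h import *
s=read_state();print(s["position"],inv(s["position"]),s["force"],s["torque"])
E
```

```text
[ 545.8579761  -103.26650622   74.64899659] [ -0.22183959 -58.39503976] [ 0.30472725  0.4701531  -3.12348371] [ 0.01033638  0.00767366 -0.05929813]
```

Call:
arm_command --commands '[{"fingers": 0,"x": 0,"y": 0,"z": 5,"ax": 0,"ay": 0,"az": 0},{"fingers": 0,"x": 0,"y": 0,"z": 11,"ax": 0,"ay": 0,"az": 0},{"fingers": 0,"x": 0,"y": 0,"z": 17,"ax": 0,"ay": 0,"az": 0},{"fingers": 0,"x": 0,"y": 0,"z": 22,"ax": 0,"ay": 0,"az": 0},{"fingers": 0,"x": 0,"y": 0,"z": 26,"ax": 0,"ay": 0,"az": 0},{"fingers": 0,"x": 0,"y": 0,"z": 26,"ax": 0,"ay": 0,"az": 0}]'

```text
time_s: 26.3
position: [545.7, -103.3, 48.2]
eef_rot: [-0.001, 0.066, 0.998, -0.0]
force: [-0.0, -0.8, -2.8]
width: 64.6
gripper_force: 45.0
```

```bash
python3 - <<'E'
from h import *
s=read_state();print(s["position"],inv(s["position"]),s["force"],s["torque"])
E
```

```text
[ 545.65543451 -103.25172045   48.21108849] [ -0.42457833 -58.40681746] [-0.01926217 -0.8020429  -2.81349464] [ 0.02572868  0.01396439 -0.01639539]
```

Call:
arm_command --commands '[{"fingers": -0.8,"x": 0,"y": 0,"z": 0,"ax": 0,"ay": 0,"az": 0},{"fingers": -0.8,"x": 0,"y": 0,"z": 0,"ax": 0,"ay": 0,"az": 0},{"fingers": -0.8,"x": 0,"y": 0,"z": 0,"ax": 0,"ay": 0,"az": 0},{"fingers": -0.8,"x": 0,"y": 0,"z": -25,"ax": 0,"ay": 0,"az": 0},{"fingers": 1,"x": 0,"y": 0,"z": -45,"ax": 0,"ay": 0,"az": 0},{"fingers": 1,"x": 0,"y": 0,"z": -45,"ax": 0,"ay": 0,"az": 0},{"fingers": 1,"x": 0,"y": 0,"z": -45,"ax": 0,"ay": 0,"az": 0},{"fingers": 1,"x": 0,"y": 0,"z": -45,"ax": 0,"ay": 0,"az": 0},{"fingers": 1,"x": 0,"y": 0,"z": -45,"ax": 0,"ay": 0,"az": 0},{"fingers": 1,"x": 0,"y": 0,"z": -45,"ax": 0,"ay": 0,"az": 0},{"fingers": 1,"x": 0,"y": 0,"z": -45,"ax": 0,"ay": 0,"az": 0},{"fingers": 1,"x": 0,"y": 0,"z": -45,"ax": 0,"ay": 0,"az": 0}]' --newtons 20

```text
time_s: 27.5
position: [545.9, -103.4, 93.7]
eef_rot: [-0.0, 0.066, 0.998, -0.0]
force: [-0.2, 0.2, 0.2]
width: 17.3
gripper_force: 0.0
```

Call:
arm_command --commands '[{"fingers": 1,"x": 0,"y": 0,"z": 20,"ax": 0,"ay": 0,"az": 0},{"fingers": 1,"x": 0,"y": 0,"z": 34,"ax": 0,"ay": 0,"az": 0},{"fingers": 1,"x": 0,"y": 0,"z": 37,"ax": 0,"ay": 0,"az": 0},{"fingers": 1,"x": 0,"y": 0,"z": 39,"ax": 0,"ay": 0,"az": 0},{"fingers": 1,"x": 0,"y": 0,"z": 39,"ax": 0,"ay": 0,"az": 0}]'

```text
time_s: 28.0
position: [545.3, -103.1, 56.4]
eef_rot: [-0.001, 0.066, 0.998, -0.0]
force: [-10.7, 3.5, 19.4]
width: 0.5
gripper_force: 10.1
```

Call:
arm_command --commands '[{"fingers": 1,"x": 0,"y": 0,"z": -30,"ax": 0,"ay": 0,"az": 0},{"fingers": 1,"x": 20,"y": 40,"z": -75,"ax": 0,"ay": 0,"az": 0},{"fingers": 1,"x": 25,"y": 60,"z": -125,"ax": 0,"ay": 0,"az": 0},{"fingers": 1,"x": 30,"y": 60,"z": -165,"ax": 0,"ay": 0,"az": 0},{"fingers": 1,"x": 30,"y": 60,"z": -165,"ax": 0,"ay": 0,"az": 0},{"fingers": 1,"x": 30,"y": 60,"z": -165,"ax": 0,"ay": 0,"az": 0},{"fingers": 1,"x": 30,"y": 60,"z": -165,"ax": 0,"ay": 0,"az": 0}]'

```text
time_s: 28.7
position: [523.6, -40.0, 218.2]
eef_rot: [-0.001, 0.066, 0.998, -0.0]
force: [-0.1, 0.1, 0.5]
width: 0.6
gripper_force: 0.0
```

```bash
python3 - <<'E'
from h import *
s=read_state(); im,P=look("w12.png")
print(s["position"],s["force"],s["time_s"])
held(im,P,52,62,tr(0,-60))
held(im,P,42,50,tr(0,34))
print(tray_edges(im,P))
E
```

```text
[523.62130099 -39.96002535 218.18112119] [-0.14549256  0.06689418  0.51270553] 28.7
slopes [ 0.001 -0.   ] z 56.9 x [-55.1  53. ] y [-90.8 -27.4] rect [ -0.9 -59.2] [ 64.3 109.8] -0.13
slopes [ 0.001 -0.   ] z 46.9 x [-66.8  66.5] y [-24.9  93.3] rect [ 0.7 34.3] [120.1 136.6] -0.05
{'far': (583, 1.17, 1.19), 'near': (1843, -2.43, 0.07), 'left': (763, 2.92, 0.04), 'right': (753, -2.28, -0.6)}
```

View pics/w12.png

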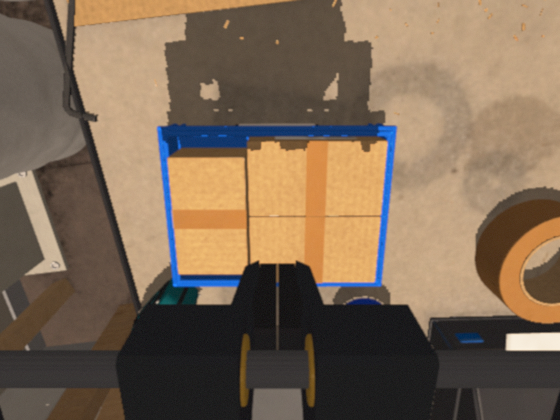

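The final view shows all three cartons flat in the tray: A and B at (247–388, 137–283) with a closed seam at row 215, and C crosswise at (170–247, 148–278). The robot is clear of everything, so I'm handing in.

```bash
python3 -c "
from workcell import *
print(hand_in())"
```

```text
the job is handed in; nothing more can be done
None
```

The tray is packed in the order asked and handed in at about 29 s: carton_a is pushed into the far left corner, carton_b lies against it and the left wall, and carton_c is pressed crosswise into the right-end gap, all three measuring flat. Two slips along the way: a mistyped move briefly commanded about 40 mm into the left wall while carton_a was held (its peak force was not recorded), and carton_b first caught on the near wall and was reseated.

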